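# Tilt the rolling pin out of the half-lidded bread bin

### The job

The rolling pin has been put away in the long bread bin, and the bin's top opens only half way because its lid slides back over the fixed half. Slide the lid open to its stop, leaving it open, take hold of the rolling pin, tip its free end up and draw it out slantwise through the opening without prying it hard against the bin. Finish still holding the whole pin in the gripper well clear above the bin (at least 5 cm above it, both ends), touching nothing else, and leave the other things on the worktop where they stand.

Things in the scene. Friction and masses are not known exactly. Their poses are not given: they have to be found in the camera images.
- bread_bin: White bread bin, fixed, 440 mm long (its y axis, roughly to the robot's left), 150 wide (x), walls 90 mm high and 8 mm thick (inside 424 x 134 mm). Origin under its centre at worktop level, z up. Its half at y < 0 has a fixed wooden lid, the half at y > 0 a sliding one. On its floor wooden slats run along y, tops at z = 14 mm, with 14 mm gaps, one of them on the centre line.
- end_wall_top (a point): Middle of the top inner edge of the bin's end wall at the sliding lid's end: bin y = +212 mm, z = 90 mm. The pin has to come out over this wall. Mind the wall cabinet: its lower front edge runs along y at x = 0.575 m, z = 0.474 m, so a gripper leaning back toward the robot has more room.
- fixed_lid_edge (a point): Middle of the lower edge of the fixed lid's free end: bin y = 0, z = 84 mm; the fixed lid covers the bin from here to its -y end and is 6 mm thick.
- bin_lid (a joint): How far the wooden sliding lid is open, in m: 0 shut, 0.205 at its stop. It slides level toward the bin's -y over the fixed lid, about 2 N friction, and stays put. Plate 225 x 164 mm, z = 91.5 to 97.5 mm, skirts outside the long walls. At the stop its free edge is at bin y = +15 mm: the mouth is then 197 mm long, up to the end wall, and 134 mm wide.
- lid_knob (a point): Top centre of the round wooden knob on the sliding lid: 31 mm across, 28 mm tall over the lid, top at z = 125.5 mm; on the bin's centre line, at bin y = 130 mm minus the lid's opening.
- rolling_pin: Wooden rolling pin, 300 mm long, about 0.24 kg: barrel 34 mm across and 190 mm long, a handle 55 mm long and 23 mm across at each end. Origin at the middle of its axis; its y runs along it toward the end under the sliding lid. It starts loose and level in the slats' middle gap, along the bin, axis at z = 30 mm, its middle at bin y = 30 to 55 mm, half of it under the fixed lid.
- pin_end_open (a point): Centre of the end face of the pin's handle that starts under the sliding lid (pin y = +150 mm).
- pin_end_covered (a point): Centre of the end face of the pin's other handle, which starts under the fixed lid (pin y = -150 mm).
- egg_timer: Red egg timer, 66 mm across, 57 mm tall, standing loose left of the bin; origin under its centre. Leave alone.
- ramekin: Cream ramekin, 66 mm across, 40 mm tall, loose, farther left; origin under its centre. Leave alone.
- salt_shaker: Glass salt shaker, 44 mm across, 90 mm tall, loose, still farther left; origin under its centre. Leave alone.
- tomato_tin: Food tin, 58 mm across, 72 mm tall, loose, behind the bin; origin under its centre. Leave alone.

How it is judged (in metres and radians):
On the way, in this order (a step that is already met when the one before it is completed fails the run):
1. the lid is slid open to its stop, the pin still lying in the bin (value of joint bin_lid above 0.195 m and height (world z) of pin_end_open below 0.06 m), for 0.2 s.
2. gripped by the fingers, the pin leans slantwise through the mouth: its open end above the bin's walls, its other end still below the lid (z of pin_end_open in the frame of bread_bin above 0.1 m and z of pin_end_covered in the frame of bread_bin below 0.08 m and contact force between rolling_pin and the fingers above 1 N), for 0.1 s.
At the end, for the whole second after the job is handed in: Lid still open (over 190 mm of 205); the pin gripped by the fingers and at rest (under 30 mm/s), both end faces more than 145 mm above the worktop, neither pin nor arm touching the bin (value of joint bin_lid above 0.19 m and height (world z) of each of pin_end_open, pin_end_covered above 0.145 m and contact force between rolling_pin and the fingers above 1 N and contact force between each of rolling_pin, the arm and bread_bin below 0.2 N and linear speed of rolling_pin below 0.03 m/s); the arm keeps its last pose, push and grip.
It fails at once if the pin is pried against the bin or its lid with more than 40 N (contact force between rolling_pin and bread_bin above 40 N).
It fails at once if a bystander is shifted by more than 25 mm (distance of any of egg_timer, ramekin, salt_shaker, tomato_tin from where it was at the start of the episode above 0.025 m).
It also fails if it takes over 51 s, if anything falls off the work surface, if the arm or the gripper's body presses on something with over 40 N, if the wrist force passes 120 N, or if a joint passes its speed limit or range.

### The arm

A 6-joint arm with a two-finger parallel gripper is mounted at the origin on a cart in front of the work surface, level with it; the furniture and walls round the work are solid. World frame = base frame: x ahead of the robot, y to its left, z up, the work surface at z = 0. Lengths are in mm, angles in degrees, forces in N, time in s.
With the tool pointing down it reaches from about 350 to 850 mm from the base axis. Payload 8.1 kg.
Tool frame: the origin (TCP) lies at the very end of the fingers, on their centre line; the grasp point (between the pads) lies 19 mm behind it (r.grasp_offset is the distance from the TCP to the grasp point, in mm); z points along the fingers, y is the line along which they close (so a half turn about z gives the same grasp; the last joint's range is limited). The gripper opens to 85 mm and grips with 20 to 120 N. Pads are 22 mm wide; open, the fingers measure 114 mm over their backs; the gripper's body (76 mm by 85 mm) begins 54 mm behind the grasp point. The pads swing forward as they close: fully open they stand 13 mm farther back than shut.
Start: joints at [-74.221, 7.471, 85.268, -0, 87.261, -4.893], TCP at [211.834, -561.366, 231.292] pointing down, gripper open.
Joint ranges: [-169.43, 169.43], [-51.17, 129.36], [1.28, 143.12], [-76.62, 256.62], [0, 156.53], [-152.29, 152.29]. Speed limits (degrees/s): [136.94, 136.94, 159.86, 180, 180, 180].

### API

Orientations are given as [roll, pitch, yaw] about the fixed x, y, z axes, in that order (R = Rz(yaw) Ry(pitch) Rx(roll)).
In Python, from bench import r gives the robot as it stands.
- The arm moves only by the tool carry_out, never from a script. Its argument "commands" is a list of rows, each an object with "jaw": the finger opening in m, from 0 to 0.0854; "translation": the shift along the tool's x, y, z in m, a list of three; "spin": the turn about the tool's z in rad. A call has exactly 8 rows; each row shifts and turns the commanded pose from where the row before left it, along the tool's axes as they then stand; what a row does not reach is not made up. A row lasts 1/12 s, in which the tool goes at most 41.7 mm and 7.16 degrees, less where a joint would pass 70% of its speed; a pose out of reach is approached as far as the arm can. A call is refused whole if a number of a shift passes 0.0417 or a number of a turn 0.125, either way. A call with a gripper value outside its range is refused whole. The fingers move at their own pace and stop on an object; "squeeze" is the grip in N (left out, the last holds). Time passes only in rows, so rows that do not move let the fingers close, or fill a call up. It gives the time, the measured TCP pose, the force, the opening and the grip force at its end, in the units of the state.
- r.sense(): the state, without advancing time (a new reading comes with each control period).
- r.snapshot(name): name is "scene" or "top" or "wrist"; returns a dict with "pixels" (400x640x3 uint8, blue, green, red), "K" (3x3 intrinsics, pixels), "extrinsics" (4x4, takes a point from camera to world coordinates). Camera axes: x right, y down, z forward; pixel columns grow to the right and rows downward; lengths in mm; the calibration is good to about 2 mm. A picture is of the moment at which its call begins. There is no depth.
- r.hand_in(): hands the job in; it is judged then, once.
Trained networks look in a picture, given as the dict that the camera call returned (one of the last four; its "shot" number tells which), for a name from the list of things; names that differ only in an ending like _2 or _b are one class to them, and where a whole thing is asked for, a point or a joint stands for the part that bears it (a point fixed in the world has none). Each returns a list of dicts, best first, with "score" (0 to 1); they miss things now and then, are a little off and sometimes report something else, mostly with a low value. They report only what shows in the picture. A call takes as long as a camera call.
- r.spot_in(picture, target): "xy" ([column, row] in pixels, amid what is visible of it).
- r.regions_of(picture, target): "pixels" (400x640 bool, what is visible of it) and "xy" ([column, row] in pixels, amid what is visible of it).
- r.landmark_of(picture, target): "xy" ([column, row] in pixels: a listed point, or the origin of a listed thing).
The state is a dict: "time": time; "joint_pos": joint angles; "qd": joint speeds; "joint_efforts": joint torques, N m; "tool_pos": TCP position; "tcp_rot": TCP orientation; "ft_force": force on the tool from outside, world axes, zero at the start; "wrist_torque": the same for the moment, N m; "finger_gap": finger opening in mm; "grip_force": force on a finger pad.
Only numpy, scipy, OpenCV 4.12 (cv2) and the standard library are available. Lean on these libraries where they do the work, as an engineer would, in place of code of your own. Each camera call takes 0.05 s, during which the arm holds its last target. There are 200 camera calls.

## Working session

There is one attempt and no reset: what is moved stays moved. The work goes in short steps, Python scripts to look and compute and a tool call to move; the robot and the scene stay as the last step left them, time stands still between calls to the robot, and variables do not carry over. Pictures are saved under pics/ and viewed, at most 10 in all, crops included, and the job is handed in when it is done.

Besides the shell and the picture viewer there is one more tool, called by a JSON object that holds its "api" and its "payload". carry_out: Moves the arm, as the interface text tells. Its arguments: {"type":"object","properties":{"commands":{"type":"array","items":{"type":"object","properties":{"jaw":{"type":"number"},"translation":{"type":"array","items":{"type":"number"}},"spin":{"type":"number"}}}},"squeeze":{"type":"number"}},"required":["commands"]}

```bash
mkdir -p pics; cat > h.py <<'E'
from bench import r
import numpy as np, cv2
def ray(p,uv):
    d=np.linalg.inv(p["K"])@[uv[0],uv[1],1.]; T=np.array(p["extrinsics"]); return T[:3,3],T[:3,:3]@d
def at_z(p,uv,z):
    o,d=ray(p,uv); return (o+d*(z-o[2])/d[2]).round(1)
def proj(p,X):
    T=np.linalg.inv(np.array(p["extrinsics"])); c=T[:3,:3]@X+T[:3,3]; q=np.array(p["K"])@c; return q[:2]/q[2]
E
python3 - <<'E'
from h import *
s=r.sense(); print({k:np.round(v,2).tolist() for k,v in s.items()}, r.grasp_offset)
Z={'lid_knob':125.5,'end_wall_top':90,'fixed_lid_edge':84,'bread_bin':0,'egg_timer':0,'ramekin':0,'salt_shaker':0,'tomato_tin':0,'bin_lid':94,'pin_end_open':30}
for n in('scene','top'):
    p=r.snapshot(n); cv2.imwrite(f'pics/{n}0.png',p['pixels']); print(n,np.array(p['extrinsics'])[:3,3])
    for k,z in Z.items():
        for a in r.landmark_of(p,k)[:1]: print(k,round(a['score'],2),np.round(a['xy']),at_z(p,a['xy'],z))
E
```

```text
{'time': 0.0, 'joint_pos': [-74.22, 7.52, 85.33, -0.0, 87.26, -4.89], 'qd': [-0.06, -0.02, 0.06, 0.1, -0.03, 0.03], 'joint_efforts': [-0.0, -56.94, -50.05, -0.0, 0.01, -0.0], 'tool_pos': [211.68, -560.81, 230.23], 'tcp_rot': [-179.89, -0.01, 20.68], 'ft_force': [0.26, 0.54, 0.06], 'wrist_torque': [-0.01, -0.03, 0.0], 'grip_force': 0.0, 'finger_gap': 85.36} 18.700000000000003
scene [ 91.47597802 856.66158978 662.71692775]
lid_knob 0.64 [397. 164.] [ 486.5 -247.   125.5]
end_wall_top 0.95 [382. 190.] [ 488.5 -149.9   90. ]
fixed_lid_edge 0.92 [407. 160.] [ 502.5 -372.2   84. ]
bread_bin 0.71 [409. 183.] [ 495.7 -391.7    0. ]
egg_timer 0.88 [339. 255.] [515.2  40.9   0. ]
ramekin 0.69 [324. 291.] [482.  174.1   0. ]
salt_shaker 0.7 [282. 314.] [523.7 275.2   0. ]
tomato_tin 0.72 [301. 194.] [ 756.1 -177.4    0. ]Traceback (most recent call last):
  File "<stdin>", line 7, in <module>
ValueError: it knows: bread_bin, egg_timer, end_wall_top, fixed_lid_edge, lid_knob, pin_end_covered, pin_end_open, ramekin, rolling_pin, salt_shaker, tomato_tin
```

View pics/scene0.png

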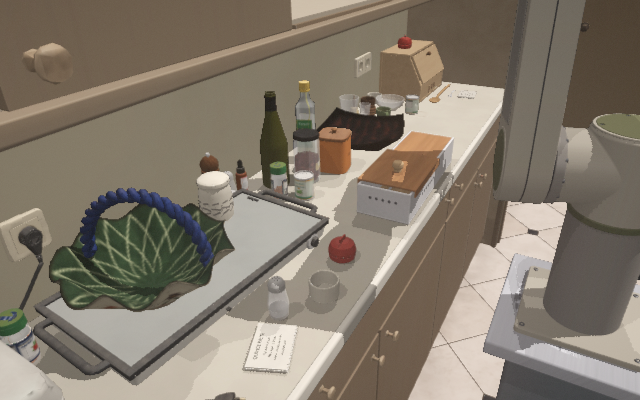

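The scene view shows the bin at about (405,175) with the knob at (398,168), the egg timer at (342,249), the ramekin at (324,288) and the shaker at (278,300). The tin is near (303,185).

```bash
python3 - <<'E'
from h import *
Z={'lid_knob':125.5,'end_wall_top':90,'fixed_lid_edge':84,'bread_bin':0,'egg_timer':0,'ramekin':0,'salt_shaker':0,'tomato_tin':0}
for n in('top','wrist'):
    p=r.snapshot(n); cv2.imwrite(f'pics/{n}0.png',p['pixels']); print(n,np.array(p['extrinsics'])[:3,3])
    for k,z in Z.items():
        for a in r.landmark_of(p,k)[:1]: print(k,round(a['score'],2),np.round(a['xy']),at_z(p,a['xy'],z))
E
```

```text
top [ 480.84352467  -89.2611105  1504.76478841]
lid_knob 0.9 [370. 254.] [ 492.5 -260.9  125.5]
end_wall_top 0.71 [336. 256.] [ 485.6 -159.8   90. ]
fixed_lid_edge 0.92 [400. 255.] [ 490.1 -363.4   84. ]
bread_bin 0.68 [397. 251.] [ 505.1 -370.1    0. ]
egg_timer 0.58 [274. 248.] [506.4  45.3   0. ]
ramekin 0.6 [231. 254.] [483.1 188.4   0. ]
salt_shaker 0.51 [202. 237.] [537.6 287.4   0. ]
wrist [ 283.23178047 -535.15438433  374.01004115]
```

View pics/top0.png

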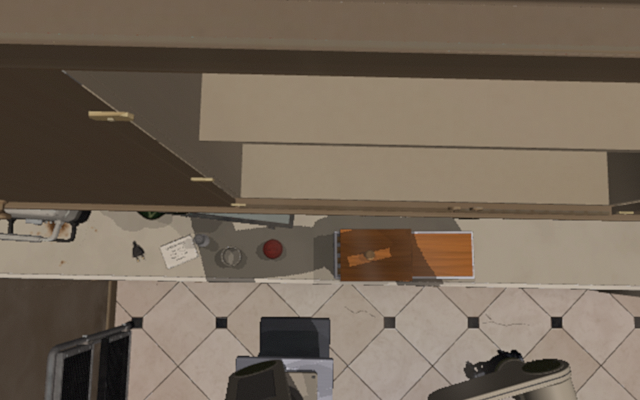

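The top view shows the bin spanning columns 335–473 and rows 228–280, with the knob at (370,254). I'll fit its axis next.

```bash
python3 - <<'E'
from h import *
p=r.snapshot('top'); im=p['pixels']
hsv=cv2.cvtColor(im,cv2.COLOR_BGR2HSV); m=((hsv[...,0]<14)&(hsv[...,1]>150)&(hsv[...,2]>60)).astype(np.uint8)
m[:, :325]=0; m=cv2.morphologyEx(m,cv2.MORPH_OPEN,np.ones((3,3)))
ys,xs=np.nonzero(m); print(xs.min(),xs.max(),ys.min(),ys.max(),len(xs))
# per-column upper/lower edges, for each half
for a,b,z in((342,408,97.5),(416,470,90)):
    for f in(np.min,np.max):
        P=np.array([at_z(p,(c,f(ys[xs==c])+(0.5 if f is np.max else -0.5)),z)[:2] for c in range(a,b)])
        k=np.polyfit(P[:,1],P[:,0],1); print(z,'slope deg',np.degrees(np.arctan(k[0])).round(2),'x at y=-370',np.polyval(k,-370).round(1),'x at -260',np.polyval(k,-260).round(1))
R=m[:, :]; 
for row in(240,250,268): 
    c=np.nonzero(m[row])[0]; print(row,at_z(p,(c.min()-.5,row),97.5),at_z(p,(c.max()+.5,row),90))
for a in r.regions_of(p,'bread_bin')[:1]:
    cs,_=cv2.findContours(a['pixels'].astype(np.uint8),0,2); c=max(cs,key=cv2.contourArea); q=cv2.minAreaRect(c); print(q,[at_z(p,x,90) for x in cv2.boxPoints(q)])
p2=r.snapshot('wrist')
for k,z in (('lid_knob',125.5),('fixed_lid_edge',84),('end_wall_top',90)):
    print(k,[(a['score'],at_z(p2,a['xy'],z)) for a in r.landmark_of(p2,k)[:1]])
E
```

```text
341 471 229 280 3769Traceback (most recent call last):
  File "<stdin>", line 9, in <module>
    return _wrapreduction(a, np.minimum, 'min', axis, None, out,
                          keepdims=keepdims, initial=initial, where=where)
    return ufunc.reduce(obj, axis, dtype, out, **passkwargs)
           ~~~~~~~~~~~~^^^^^^^^^^^^^^^^^^^^^^^^^^^^^^^^^^^^^
ValueError: zero-size array to reduction operation minimum which has no identity
```

{"api": "carry_out", "payload": {"commands": [{"spin":-0.125},{"spin":-0.125},{"spin":-0.125},{"spin":-0.125},{"spin":-0.125},{"spin":-0.125},{"spin":-0.125},{"spin":-0.125}]}}

```text
invalid input
```

```bash
cat > fit.py <<'E'
from h import *
p=r.snapshot('top')
for a in r.regions_of(p,'bread_bin')[:1]:
    m=a['pixels']; ys,xs=np.nonzero(m); print(a['score'],xs.min(),xs.max(),ys.min(),ys.max())
    for lo,hi,z in((345,405,97.5),(418,465,90)):
        for f,o in((np.min,-.5),(np.max,.5)):
            P=np.array([at_z(p,(c,f(ys[xs==c])+o),z)[:2] for c in range(lo,hi) if (xs==c).any()])
            k=np.polyfit(P[:,1],P[:,0],1); print(z,'slope',np.degrees(np.arctan(k[0])).round(2),'x at -370',np.polyval(k,-370).round(1),'at -260',np.polyval(k,-260).round(1))
    for lo,hi in((236,270),):
        for f,o in((np.min,-.5),(np.max,.5)):
            P=np.array([at_z(p,(f(xs[ys==c])+o,c),90)[:2] for c in range(lo,hi)]); k=np.polyfit(P[:,0],P[:,1],1); print('end slope',np.degrees(np.arctan(k[0])).round(2),'y at x=495',np.polyval(k,495).round(1))
E
python3 fit.py
```

```text
0.57 334 474 229 281
97.5 slope -2.31 x at -370 575.6 at -260 571.2
97.5 slope -1.57 x at -370 410.1 at -260 407.1
90 slope -2.0 x at -370 564.3 at -260 560.4
90 slope -1.14 x at -370 418.1 at -260 415.9
end slope 0.95 y at x=495 -151.7
end slope 1.5 y at x=495 -594.2
```

{"api": "carry_out", "payload": {"commands": [{"jaw":0.085,"translation":[0,0,0],"spin":-0.125},{"jaw":0.085,"translation":[0,0,0],"spin":-0.125},{"jaw":0.085,"translation":[0,0,0],"spin":-0.125},{"jaw":0.085,"translation":[0,0,0],"spin":-0.125},{"jaw":0.085,"translation":[0,0,0],"spin":-0.125},{"jaw":0.085,"translation":[0,0,0],"spin":-0.125},{"jaw":0.085,"translation":[0,0,0],"spin":-0.125},{"jaw":0.085,"translation":[0,0,0],"spin":-0.125}]}}

```text
time: 2.17
tool_pos: [211.8, -561.4, 231.3]
tcp_rot: [-180.0, -0.0, 78.3]
ft_force: [-0.3, 0.1, -0.2]
finger_gap: 84.6
grip_force: 0.0
```

{"api": "carry_out", "payload": {"commands": [{"jaw":0.085,"translation":[0,0,0],"spin":-0.118},{"jaw":0.085,"translation":[0,0,0],"spin":-0.118},{"jaw":0.085,"translation":[0.026,0.024,0],"spin":0},{"jaw":0.085,"translation":[0.026,0.024,0],"spin":0},{"jaw":0.085,"translation":[0.026,0.024,0],"spin":0},{"jaw":0.085,"translation":[0.026,0.024,0],"spin":0},{"jaw":0.085,"translation":[0.026,0.024,0],"spin":0},{"jaw":0.085,"translation":[0.026,0.024,0],"spin":0}]}}

```text
time: 2.83
tool_pos: [352.5, -400.3, 231.5]
tcp_rot: [180.0, 0.0, 91.5]
ft_force: [0.6, -0.5, 0.6]
finger_gap: 85.0
grip_force: 0.0
```

{"api": "carry_out", "payload": {"commands": [{"jaw":0.085,"translation":[0.026,0.024,0],"spin":0},{"jaw":0.085,"translation":[0.026,0.024,0],"spin":0},{"jaw":0.085,"translation":[0.026,0.024,0],"spin":0},{"jaw":0.085,"translation":[0.026,0.024,0],"spin":0},{"jaw":0.085,"translation":[0.026,0.024,0],"spin":0},{"jaw":0.085,"translation":[0.026,0.024,0],"spin":0},{"jaw":0.085,"translation":[0,0,0],"spin":0},{"jaw":0.085,"translation":[0,0,0],"spin":0}]}}

```text
time: 3.5
tool_pos: [492.5, -240.4, 231.2]
tcp_rot: [-180.0, -0.0, 91.7]
ft_force: [-0.3, -0.9, 0.2]
finger_gap: 85.0
grip_force: 0.0
```

```bash
python3 - <<'E'
from h import *
p2=r.snapshot('wrist'); cv2.imwrite('pics/w1.png',p2['pixels']); print(np.array(p2['extrinsics']).round(2))
for k,z in (('lid_knob',125.5),('fixed_lid_edge',84),('end_wall_top',90)):
    print(k,[(round(a['score'],2),a['xy'],at_z(p2,a['xy'],z)) for a in r.landmark_of(p2,k)[:1]])
E
```

```text
[[ 1.0000e+00  3.0000e-02  1.0000e-02  4.9052e+02]
 [ 3.0000e-02 -9.5000e-01 -3.0000e-01 -1.6506e+02]
 [-0.0000e+00  3.0000e-01 -9.5000e-01  3.7396e+02]
 [ 0.0000e+00  0.0000e+00  0.0000e+00  1.0000e+00]]
lid_knob [(0.69, [319.0, 224.8], array([ 492. , -263.4,  125.5]))]
fixed_lid_edge [(0.92, [318.7, 311.5], array([ 494.7, -376.2,   84. ]))]
end_wall_top [(0.96, [321.2, 95.7], array([ 490.8, -163. ,   90. ]))]
```

View pics/w1.png

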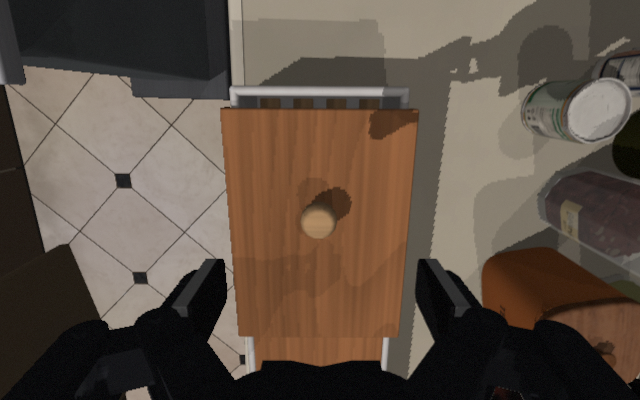

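The wrist view shows the knob at (319,222), with the lid already about 17 mm open and the end wall at row 95. I'll grip the knob now.

{"api": "carry_out", "payload": {"commands": [{"jaw":0.06,"translation":[-0.0057,0,0.0322],"spin":0},{"jaw":0.06,"translation":[-0.0057,0,0.0322],"spin":0},{"jaw":0.06,"translation":[-0.0057,0,0.0322],"spin":0},{"jaw":0.06,"translation":[-0.0057,0,0.0322],"spin":0},{"jaw":0.06,"translation":[0,0,0],"spin":0},{"jaw":0.02,"translation":[0,0,0],"spin":0},{"jaw":0.02,"translation":[0,0,0],"spin":0},{"jaw":0.02,"translation":[0,0,0],"spin":0}], "squeeze": 40}}

```text
time: 4.37
tool_pos: [491.7, -266.0, 105.4]
tcp_rot: [-180.0, 0.1, 91.5]
ft_force: [-6.6, 0.4, 1.3]
finger_gap: 29.1
grip_force: 39.4
```

{"api": "carry_out", "payload": {"commands": [{"jaw":0.02,"translation":[0,0,0],"spin":0},{"jaw":0.02,"translation":[0,0,0],"spin":0},{"jaw":0.02,"translation":[0,0,0],"spin":0},{"jaw":0.02,"translation":[0,0,0],"spin":0},{"jaw":0.02,"translation":[-0.005,0,0],"spin":0},{"jaw":0.02,"translation":[-0.005,0,0],"spin":0},{"jaw":0.02,"translation":[-0.005,0,0],"spin":0},{"jaw":0.02,"translation":[-0.005,0,0],"spin":0}]}}

```text
time: 5.03
tool_pos: [492.2, -285.5, 105.4]
tcp_rot: [-180.0, 0.1, 91.5]
ft_force: [-10.3, 1.1, 4.4]
finger_gap: 28.6
grip_force: 39.8
```

{"api": "carry_out", "payload": {"commands": [{"jaw":0.02,"translation":[-0.02,-0.001,0],"spin":0},{"jaw":0.02,"translation":[-0.02,-0.001,0],"spin":0},{"jaw":0.02,"translation":[-0.02,0,0],"spin":0},{"jaw":0.02,"translation":[-0.02,0,0],"spin":0},{"jaw":0.02,"translation":[-0.02,0,0],"spin":0},{"jaw":0.02,"translation":[-0.02,0,0],"spin":0},{"jaw":0.02,"translation":[-0.02,0,0],"spin":0},{"jaw":0.02,"translation":[0,0,0],"spin":0}]}}

```text
time: 5.7
tool_pos: [495.5, -428.9, 105.5]
tcp_rot: [179.8, 0.3, 91.4]
ft_force: [0.3, -2.1, -1.1]
finger_gap: 28.7
grip_force: 42.4
```

{"api": "carry_out", "payload": {"commands": [{"jaw":0.02,"translation":[-0.005,0,0],"spin":0},{"jaw":0.02,"translation":[-0.005,0,0],"spin":0},{"jaw":0.02,"translation":[-0.004,0,0],"spin":0},{"jaw":0.02,"translation":[-0.004,0,0],"spin":0},{"jaw":0.02,"translation":[-0.002,0,0],"spin":0},{"jaw":0.02,"translation":[-0.002,0,0],"spin":0},{"jaw":0.02,"translation":[-0.002,0,0],"spin":0},{"jaw":0.02,"translation":[0,0,0],"spin":0}]}}

```text
time: 6.37
tool_pos: [496.0, -449.7, 105.4]
tcp_rot: [179.9, 0.2, 91.5]
ft_force: [-1.3, 0.3, 6.4]
finger_gap: 28.4
grip_force: 42.9
```

{"api": "carry_out", "payload": {"commands": [{"jaw":0.02,"translation":[-0.002,0,0],"spin":0},{"jaw":0.02,"translation":[-0.002,0,0],"spin":0},{"jaw":0.02,"translation":[-0.002,0,0],"spin":0},{"jaw":0.02,"translation":[-0.001,0,0],"spin":0},{"jaw":0.02,"translation":[0,0,0],"spin":0},{"jaw":0.02,"translation":[0,0,0],"spin":0},{"jaw":0.02,"translation":[0,0,0],"spin":0},{"jaw":0.02,"translation":[0,0,0],"spin":0}]}}

```text
time: 7.03
tool_pos: [496.1, -453.3, 105.3]
tcp_rot: [180.0, -0.2, 91.6]
ft_force: [-4.3, 15.0, 13.6]
finger_gap: 28.7
grip_force: 43.6
```

{"api": "carry_out", "payload": {"commands": [{"jaw":0.02,"translation":[0.003,0,0],"spin":0},{"jaw":0.07,"translation":[0,0,0],"spin":0},{"jaw":0.07,"translation":[0,0,0],"spin":0},{"jaw":0.07,"translation":[0,0,0],"spin":0},{"jaw":0.07,"translation":[0,0,-0.02],"spin":0},{"jaw":0.07,"translation":[0,0,-0.03],"spin":0},{"jaw":0.07,"translation":[0.025,0,-0.03],"spin":0},{"jaw":0.07,"translation":[0.03,0,-0.025],"spin":0}]}}

```text
time: 7.7
tool_pos: [493.4, -399.1, 209.3]
tcp_rot: [180.0, 0.1, 91.3]
ft_force: [1.2, -0.1, 0.6]
finger_gap: 69.5
grip_force: 0.0
```

{"api": "carry_out", "payload": {"commands": [{"jaw":0.07,"translation":[0.03,0,-0.02],"spin":0},{"jaw":0.07,"translation":[0.03,0,0],"spin":0},{"jaw":0.07,"translation":[0.03,0,0],"spin":0},{"jaw":0.07,"translation":[0.03,0,0],"spin":0},{"jaw":0.07,"translation":[0,0,0],"spin":0},{"jaw":0.07,"translation":[0,0,0],"spin":0},{"jaw":0.07,"translation":[0,0,0],"spin":0},{"jaw":0.07,"translation":[0,0,0],"spin":0}]}}

```text
time: 8.37
tool_pos: [490.6, -278.7, 227.6]
tcp_rot: [180.0, 0.0, 91.5]
ft_force: [-0.2, 0.1, -0.1]
finger_gap: 70.3
grip_force: 0.0
```

```bash
cat > look.py <<'E'
from h import *
import sys
p2=r.snapshot('wrist'); cv2.imwrite(f'pics/{sys.argv[1]}.png',p2['pixels']); print(r.sense()['tool_pos'])
for k,z in (('lid_knob',125.5),('fixed_lid_edge',84),('end_wall_top',90),('pin_end_open',30),('rolling_pin',30)):
    print(k,[(round(a['score'],2),a['xy'],at_z(p2,a['xy'],z)) for a in r.landmark_of(p2,k)[:1]])
for a in r.regions_of(p2,'rolling_pin')[:1]:
    ys,xs=np.nonzero(a['pixels'])
    for v in range(ys.min(),ys.max()+1,8):
        c=xs[ys==v]; 
        if len(c): print(v,c.min(),c.max(),at_z(p2,(c.min()-.5,v),32),at_z(p2,(c.max()+.5,v),32))
E
python3 look.py w2
```

```text
[ 490.48161207 -278.77746614  227.41305771]
lid_knob [(0.55, [323.8, 374.0], array([ 498.1, -450.2,  125.5]))]
fixed_lid_edge [(0.81, [324.9, 279.2], array([ 497.4, -374.2,   84. ]))]
end_wall_top [(0.66, [320.5, 41.6], array([ 487.5, -161.2,   90. ]))]
pin_end_open [(0.9, [319.0, 73.3], array([ 486.5, -180.2,   30. ]))]
rolling_pin [(0.65, [324.1, 221.1], array([ 495.9, -333.5,   30. ]))]
74 320 326 [ 487. -181.   32.] [ 493.8 -180.8   32. ]
82 312 332 [ 479.4 -188.5   32. ] [ 499.8 -187.9   32. ]
90 311 332 [ 478.6 -195.9   32. ] [ 500.1 -195.3   32. ]
98 310 333 [ 477.7 -203.4   32. ] [ 501.4 -202.8   32. ]
106 311 333 [ 478.8 -210.9   32. ] [ 501.7 -210.3   32. ]
114 312 332 [ 480.  -218.6   32. ] [ 501. -218.   32.]
122 312 330 [ 480.1 -226.4   32. ] [ 499.2 -225.9   32. ]
130 311 329 [ 479.2 -234.3   32. ] [ 498.5 -233.8   32. ]
138 306 338 [ 474.2 -242.5   32. ] [ 507.9 -241.6   32. ]
146 306 338 [ 474.3 -250.6   32. ] [ 508.3 -249.7   32. ]
154 306 338 [ 474.4 -258.9   32. ] [ 508.6 -258.    32. ]
162 306 338 [ 474.5 -267.3   32. ] [ 509.  -266.4   32. ]
170 306 337 [ 474.6 -275.8   32. ] [ 508.3 -274.9   32. ]
178 306 338 [ 474.8 -284.4   32. ] [ 509.7 -283.5   32. ]
186 306 338 [ 474.9 -293.2   32. ] [ 510.1 -292.3   32. ]
194 306 337 [ 475.  -302.1   32. ] [ 509.4 -301.2   32. ]
202 306 337 [ 475.1 -311.1   32. ] [ 509.8 -310.2   32. ]
210 306 337 [ 475.2 -320.3   32. ] [ 510.1 -319.4   32. ]
218 307 336 [ 476.4 -329.6   32. ] [ 509.4 -328.7   32. ]
226 307 336 [ 476.5 -339.    32. ] [ 509.8 -338.1   32. ]
234 307 336 [ 476.6 -348.6   32. ] [ 510.2 -347.7   32. ]
242 307 336 [ 476.8 -358.4   32. ] [ 510.6 -357.5   32. ]
250 307 336 [ 476.9 -368.3   32. ] [ 511.  -367.4   32. ]
258 307 336 [ 477.  -378.4   32. ] [ 511.4 -377.5   32. ]
266 307 336 [ 477.2 -388.6   32. ] [ 511.8 -387.7   32. ]
```

View pics/w2.png

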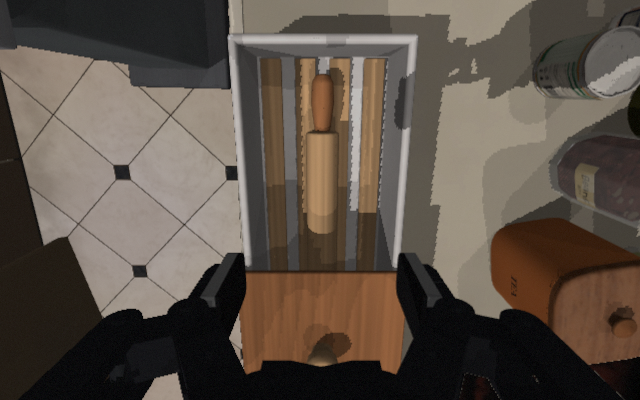

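The lid is at its stop (edge at row 271). The pin lies in the middle gap with its end at (322,75), and its handle meets the barrel at row 132. I'll grip the handle at y about −212.

{"api": "carry_out", "payload": {"commands": [{"jaw":0.06,"translation":[0.033,0.0006,0],"spin":0},{"jaw":0.06,"translation":[0.0337,0.0006,0],"spin":0},{"jaw":0.06,"translation":[0,0,0.035],"spin":0},{"jaw":0.06,"translation":[0,0,0.035],"spin":0},{"jaw":0.06,"translation":[0,0,0.035],"spin":0},{"jaw":0.06,"translation":[0,0,0.035],"spin":0},{"jaw":0.06,"translation":[0,0,0.02],"spin":0},{"jaw":0.06,"translation":[0,0,0.01],"spin":0}]}}

```text
time: 9.38
tool_pos: [487.5, -209.8, 53.5]
tcp_rot: [-179.7, -0.2, 91.5]
ft_force: [-0.0, 1.1, -0.1]
finger_gap: 60.0
grip_force: 0.0
```

{"api": "carry_out", "payload": {"commands": [{"jaw":0.06,"translation":[0,0,0],"spin":0},{"jaw":0.06,"translation":[0,0,0.01],"spin":0},{"jaw":0.06,"translation":[0,0,0.01],"spin":0},{"jaw":0.06,"translation":[0,0,0.01],"spin":0},{"jaw":0.06,"translation":[0,0,0.006],"spin":0},{"jaw":0.06,"translation":[0,0,0],"spin":0},{"jaw":0.06,"translation":[0,0,0],"spin":0},{"jaw":0.06,"translation":[0,0,0],"spin":0}]}}

```text
time: 10.05
tool_pos: [490.3, -211.3, 21.9]
tcp_rot: [180.0, 0.0, 91.5]
ft_force: [0.6, -0.2, 0.7]
finger_gap: 60.1
grip_force: 0.0
```

{"api": "carry_out", "payload": {"commands": [{"jaw":0.06,"translation":[0,0,0.003],"spin":0},{"jaw":0.01,"translation":[0,0,0],"spin":0},{"jaw":0.01,"translation":[0,0,0],"spin":0},{"jaw":0.01,"translation":[0,0,0],"spin":0},{"jaw":0.01,"translation":[0,0,0],"spin":0},{"jaw":0.01,"translation":[0,0,0],"spin":0},{"jaw":0.01,"translation":[0,0,0],"spin":0},{"jaw":0.01,"translation":[0,0,0],"spin":0}], "squeeze": 25}}

```text
time: 10.72
tool_pos: [490.2, -211.2, 18.7]
tcp_rot: [180.0, 0.0, 91.5]
ft_force: [0.4, 0.8, 1.2]
finger_gap: 21.2
grip_force: 24.5
```

{"api": "carry_out", "payload": {"commands": [{"jaw":0.01,"translation":[0,0,-0.006],"spin":0},{"jaw":0.01,"translation":[0,0,-0.006],"spin":0},{"jaw":0.01,"translation":[-0.0005,0,-0.006],"spin":0},{"jaw":0.01,"translation":[-0.0005,0,-0.006],"spin":0},{"jaw":0.01,"translation":[-0.0005,0,-0.006],"spin":0},{"jaw":0.01,"translation":[-0.001,0,-0.006],"spin":0},{"jaw":0.01,"translation":[0,0,0],"spin":0},{"jaw":0.01,"translation":[0,0,0],"spin":0}]}}

```text
time: 11.38
tool_pos: [490.4, -213.8, 55.0]
tcp_rot: [180.0, 0.0, 91.5]
ft_force: [-0.1, -0.3, -2.1]
finger_gap: 21.3
grip_force: 24.5
```

```bash
python3 -c "
from h import *
s=r.sense(); print(s['wrist_torque'],s['ft_force'],s['grip_force'])
p=r.snapshot('wrist'); cv2.imwrite('pics/w3.png',p['pixels'])
for k in('pin_end_open','pin_end_covered'): print(k,r.landmark_of(p,k)[:1])
"
```

```text
[-0.01509156  0.0316242  -0.01620423] [-0.10182922 -0.3382622  -2.14817974] 24.511609710752964
pin_end_open [{'xy': [320.7, 213.2], 'score': 0.84}]
pin_end_covered []
```

View pics/w3.png

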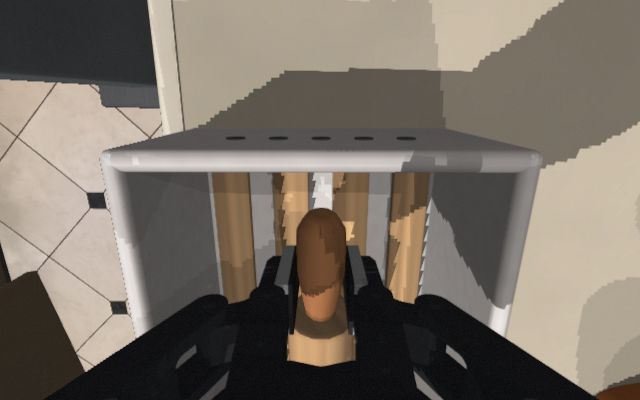

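```bash
python3 -c "
from h import *
p=r.snapshot('wrist')
for y,z in((-183,66),(-183,71),(-184,75)): print(y,z,proj(p,np.array([489.5,y,z])))
# start-state check of model: tip at gripping offset 31 past tool
for a in r.regions_of(p,'rolling_pin')[:1]:
    ys,xs=np.nonzero(a['pixels']); print(ys.min(),ys.max(),[(v,(np.ptp(xs[ys==v])+1)) for v in range(ys.min(),ys.max(),12)])
print(np.array(p['extrinsics']).round(3))
"
```

```text
-183 66 [321.43616214 209.76296144]
-183 71 [321.45155862 213.74734499]
-184 75 [321.39580192 219.51248539]
208 366 [(208, np.int64(11)), (220, np.int64(40)), (232, np.int64(51)), (244, np.int64(51)), (256, np.int64(48)), (268, np.int64(49)), (280, np.int64(46)), (292, np.int64(40)), (304, np.int64(49)), (316, np.int64(52)), (328, np.int64(54)), (340, np.int64(67)), (352, np.int64(65)), (364, np.int64(29))]
[[ 1.00000e+00  2.60000e-02  7.00000e-03  4.88109e+02]
 [ 2.70000e-02 -9.55000e-01 -2.97000e-01 -1.38117e+02]
 [-1.00000e-03  2.97000e-01 -9.55000e-01  1.96793e+02]
 [ 0.00000e+00  0.00000e+00  0.00000e+00  1.00000e+00]]
```

Wrist moment is nearly zero, so the pin is pivoting freely in the pads. I'll keep lifting.

{"api": "carry_out", "payload": {"commands": [{"jaw":0.01,"translation":[-0.001,0,-0.006],"spin":0},{"jaw":0.01,"translation":[-0.001,0,-0.006],"spin":0},{"jaw":0.01,"translation":[-0.0015,0,-0.006],"spin":0},{"jaw":0.01,"translation":[-0.0015,0,-0.006],"spin":0},{"jaw":0.01,"translation":[-0.002,0,-0.006],"spin":0},{"jaw":0.01,"translation":[0,0,-0.002],"spin":0},{"jaw":0.01,"translation":[0,0,0],"spin":0},{"jaw":0.01,"translation":[0,0,0],"spin":0}]}}

```text
time: 12.3
tool_pos: [490.4, -220.7, 86.7]
tcp_rot: [180.0, 0.0, 91.5]
ft_force: [0.4, -1.8, -2.2]
finger_gap: 21.3
grip_force: 24.6
```

```bash
python3 -c "
from h import *
s=r.sense(); print(s['wrist_torque'],s['ft_force'],s['tool_pos'])
p=r.snapshot('scene'); cv2.imwrite('pics/s4.png',cv2.resize(p['pixels'][80:240,300:500],None,fx=4,fy=3.7))
for k in('pin_end_open','pin_end_covered'): print(k,r.landmark_of(p,k)[:1])
p=r.snapshot('wrist')
for a in r.landmark_of(p,'pin_end_open')[:1]:
    o,d=ray(p,a['xy']); 
    for y in(-188,-191,-195): print(y,o+d*(y-o[1])/d[1])
"
```

```text
[-0.02634698  0.00939234  0.03130142] [ 0.38130206 -1.76442027 -2.24085257] [ 490.35013445 -220.73313072   86.6682479 ]
pin_end_open [{'xy': [389.6, 177.9], 'score': 0.77}]
pin_end_covered [{'xy': [419.8, 167.4], 'score': 0.7}]
-188 [ 489.13198861 -188.          113.35413229]
-191 [ 489.18903357 -191.          105.28675269]
-195 [ 489.26509351 -195.           94.53024655]
```

View pics/s4.png

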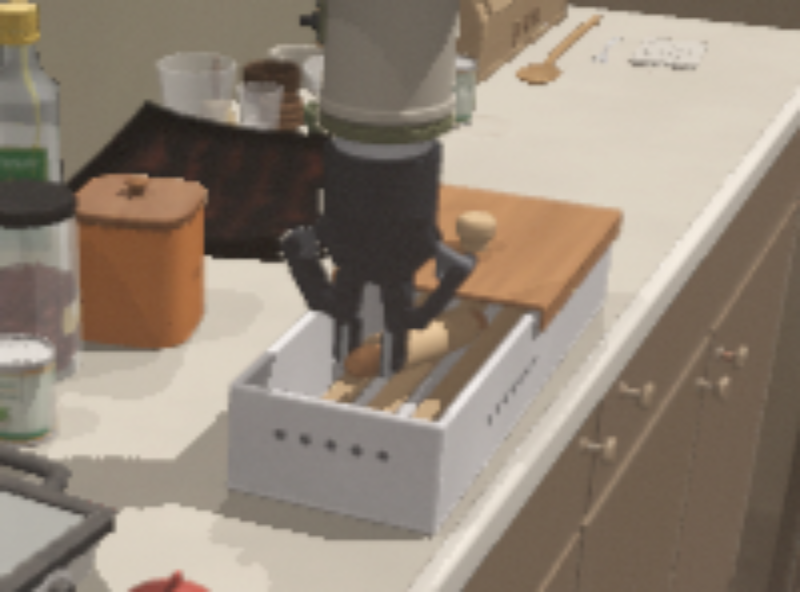

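The pin is tilted with its tip at the predicted place (z about 105). I'll draw it out slantwise.

{"api": "carry_out", "payload": {"commands": [{"jaw":0.01,"translation":[0.008,0,-0.0065],"spin":0},{"jaw":0.01,"translation":[0.01,0,-0.0065],"spin":0},{"jaw":0.01,"translation":[0.011,0,-0.007],"spin":0},{"jaw":0.01,"translation":[0.011,0,-0.0055],"spin":0},{"jaw":0.01,"translation":[0.011,0,-0.0055],"spin":0},{"jaw":0.01,"translation":[0.011,0,-0.005],"spin":0},{"jaw":0.01,"translation":[0,0,0],"spin":0},{"jaw":0.01,"translation":[0,0,0],"spin":0}]}}

```text
time: 13.22
tool_pos: [489.0, -157.5, 123.2]
tcp_rot: [179.9, 0.0, 91.6]
ft_force: [-1.0, 1.6, -0.2]
finger_gap: 21.3
grip_force: 24.8
```

{"api": "carry_out", "payload": {"commands": [{"jaw":0.01,"translation":[0.0105,0,-0.008],"spin":0},{"jaw":0.01,"translation":[0.0105,0,-0.008],"spin":0},{"jaw":0.01,"translation":[0.0105,0,-0.008],"spin":0},{"jaw":0.01,"translation":[0.0105,0,-0.008],"spin":0},{"jaw":0.01,"translation":[0,0,0],"spin":0},{"jaw":0.01,"translation":[0,0,0],"spin":0},{"jaw":0.01,"translation":[0,0,0],"spin":0},{"jaw":0.01,"translation":[0,0,0],"spin":0}]}}

```text
time: 13.88
tool_pos: [487.4, -116.7, 154.2]
tcp_rot: [-180.0, -0.0, 91.5]
ft_force: [1.2, 1.8, -1.2]
finger_gap: 21.3
grip_force: 24.9
```

```bash
python3 -c "
from h import *
s=r.sense(); print(s['wrist_torque'],s['ft_force'],s['tool_pos'])
p=r.snapshot('scene'); cv2.imwrite('pics/s5.png',cv2.resize(p['pixels'][80:240,300:500],None,fx=4,fy=3.7))
for k in('pin_end_open','pin_end_covered'):
    for a in r.landmark_of(p,k)[:1]:
        o,d=ray(p,a['xy']); print(k,a, o+d*(489-o[0])/d[0])
"
```

```text
[ 0.29245753 -0.0152153   0.0393549 ] [ 1.2041656   1.83333226 -1.17448758] [ 487.40548672 -116.68162317  154.17439181]
pin_end_open {'xy': [375.3, 168.3], 'score': 0.79} [ 489.         -100.42366939  173.93046351]
pin_end_covered {'xy': [406.1, 186.2], 'score': 0.78} [ 489.         -344.02595982   12.21005749]
```

View pics/s5.png

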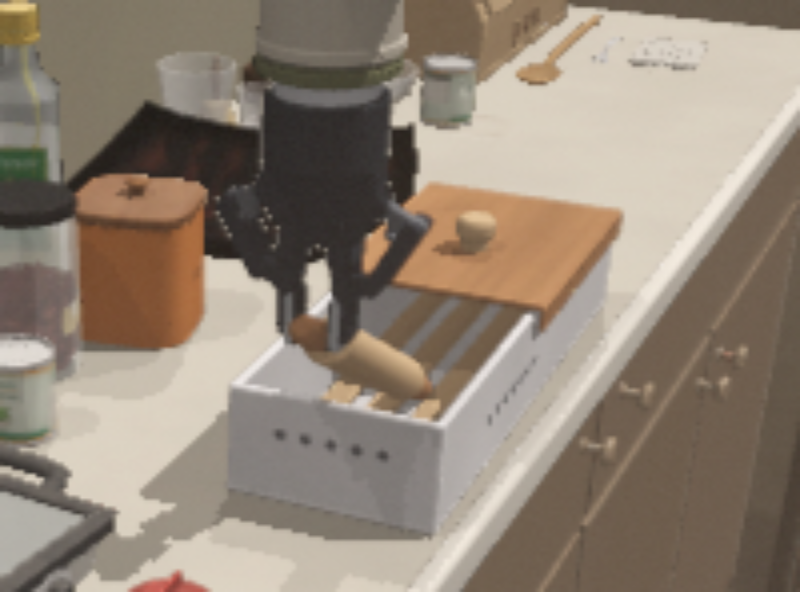

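The pin is slanted about 33°, with its lower end clear of the lid (around (430,395) in the crop). I'll tighten the grip and lift.

{"api": "carry_out", "payload": {"commands": [{"jaw":0.0,"translation":[0,0,0],"spin":0},{"jaw":0.0,"translation":[0,0,0],"spin":0},{"jaw":0.0,"translation":[0,0,-0.003],"spin":0},{"jaw":0.0,"translation":[0,0,-0.006],"spin":0},{"jaw":0.0,"translation":[0,0,-0.008],"spin":0},{"jaw":0.0,"translation":[0,0,-0.008],"spin":0},{"jaw":0.0,"translation":[0,0,-0.005],"spin":0},{"jaw":0.0,"translation":[0,0,-0.002],"spin":0}], "squeeze": 110}}

```text
time: 14.7
tool_pos: [488.4, -117.0, 188.4]
tcp_rot: [179.9, 0.1, 91.5]
ft_force: [-0.6, 0.3, -2.7]
finger_gap: 18.3
grip_force: 107.8
```

```bash
cat > ends.py <<'E'
from h import *
s=r.sense(); print(s['wrist_torque'].round(3) if hasattr(s['wrist_torque'],'round') else s['wrist_torque'],s['ft_force'],s['tool_pos'],s['grip_force'])
p=r.snapshot('scene')
for k in('pin_end_open','pin_end_covered'):
    for a in r.landmark_of(p,k)[:1]:
        o,d=ray(p,a['xy']); print(k,a, o+d*(s['tool_pos'][0]+2-o[0])/d[0])
cv2.imwrite('pics/s6.png',p['pixels'])
E
python3 ends.py
```

```text
[ 0.263 -0.054  0.069] [-0.60674494  0.25952597 -2.73605101] [ 488.44007964 -116.95419476  188.41901818] 107.84141959855333
pin_end_open {'xy': [376.3, 155.2], 'score': 0.79} [ 490.44007964 -106.97091951  205.60948493]
pin_end_covered {'xy': [405.5, 173.9], 'score': 0.62} [ 490.44007964 -334.48104331   56.83658071]
```

{"api": "carry_out", "payload": {"commands": [{"jaw":0.0,"translation":[0,0,-0.01],"spin":0},{"jaw":0.0,"translation":[0,0,-0.014],"spin":0},{"jaw":0.0,"translation":[0,0,-0.014],"spin":0},{"jaw":0.0,"translation":[0,0,-0.014],"spin":0},{"jaw":0.0,"translation":[0,-0.004,-0.014],"spin":0},{"jaw":0.0,"translation":[0,-0.006,-0.014],"spin":0},{"jaw":0.0,"translation":[0,-0.006,-0.012],"spin":0},{"jaw":0.0,"translation":[0,-0.004,-0.006],"spin":0}]}}

```text
time: 15.52
tool_pos: [467.5, -117.4, 286.6]
tcp_rot: [179.9, 0.0, 91.5]
ft_force: [-0.2, 0.2, -1.9]
finger_gap: 18.2
grip_force: 107.8
```

{"api": "carry_out", "payload": {"commands": [{"jaw":0.0,"translation":[0,-0.004,-0.008],"spin":0},{"jaw":0.0,"translation":[0,-0.006,-0.012],"spin":0},{"jaw":0.0,"translation":[0,-0.006,-0.012],"spin":0},{"jaw":0.0,"translation":[0,-0.004,-0.008],"spin":0},{"jaw":0.0,"translation":[0,0,-0.003],"spin":0},{"jaw":0.0,"translation":[0,0,0],"spin":0},{"jaw":0.0,"translation":[0,0,0],"spin":0},{"jaw":0.0,"translation":[0,0,0],"spin":0}]}}

```text
time: 16.18
tool_pos: [447.5, -117.6, 326.7]
tcp_rot: [-179.9, -0.0, 91.5]
ft_force: [-0.8, 0.2, -2.7]
finger_gap: 18.5
grip_force: 107.9
```

```bash
python3 ends.py
```

```text
[0.235 0.007 0.024] [-0.81676233  0.20809257 -2.68988641] [ 447.47585092 -117.57772041  326.70360329] 107.89234148338437
pin_end_open {'xy': [395.6, 100.4], 'score': 0.87} [ 449.47585092 -107.09870322  346.21357625]
pin_end_covered {'xy': [427.3, 132.7], 'score': 0.83} [ 449.47585092 -377.36797762  177.10883782]
```

View pics/s6.png

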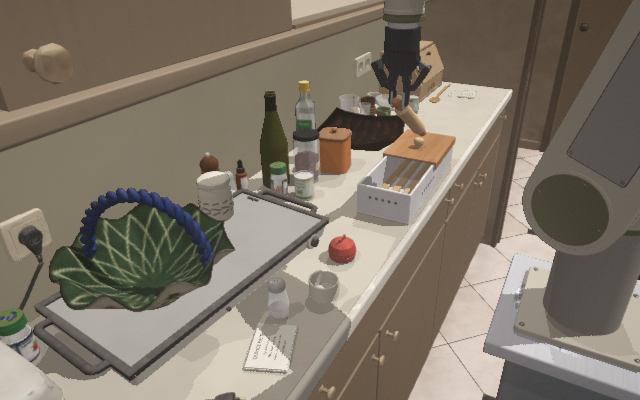

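The pin hangs slantwise well above the bin (ends at (396,100) and (427,133), heights about 346 and 177 mm). The lid is open and the bystanders haven't moved.

```bash
python3 -c "
from h import *
print(r.hand_in())"
```

```text
the job is handed in; nothing more can be done
None
```

The job is handed in, though the hand-in gave no verdict: the lid is open at its stop, and the gripper holds the pin clear above the bin with its ends about 177 and 346 mm above the worktop; the bystanders look unmoved.

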